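# Lower the bench magnifier past its ratchet

### The job

Press down the thumb plate of the magnifier's pawl until the pawl is fully clear of the ratchet wheel, then push the lens arm down past the teeth until it lies level on its stop over the dish, and leave the pawl free. Only touch and push: do not force the arm while the pawl is in, do not raise it, and leave the dishes, bottle and plug adapter where they stand.

Things in the scene. Friction and masses are not known exactly. Their poses are not given: they have to be found in the camera images.
- stand: White bench magnifier fixed to the bench: base plate 320 x 130 x 12 mm. Origin at the centre of the plate's underside; z up; +x runs along the plate from the pawl end to the lens end. On it stand two pairs of cheeks, for the arm's hinge and for the pawl's pivot (at x = -98 mm, height 145 mm, cheek tops at about 157 mm).
- lens_hinge (a point): Point on the level hinge axis of the lens arm (the axis runs along the stand's y), in the middle plane of the stand: 30 mm from the stand's origin towards -x, 95 mm above the bench. A toothed steel ratchet wheel of 67 mm outer radius, part of the arm, turns about it.
- lens_bar (a point): Centre of the round black cross-bar at the free end of the lens arm: 18 mm diameter, 64 mm long, parallel to the hinge axis, 180 mm from it. Its top is always 9 mm above this point. At the level end position it is 95 mm above the bench. The lens, in a black ring of 100 mm outer diameter centred 112 mm from the hinge, lies between the hinge and the bar.
- lens_arm (a joint): Angle of the lens arm above level, rad: the bar stands at the hinge + 180 mm x (cos along the stand's +x, sin upward). Starts at 0.76 to 0.90; 0 is level, on its hard stop. The stiff hinge keeps the arm where it is left; with the pawl free about 3 to 8 N down on the bar moves it, more when pushed fast. With the pawl in, a tooth stops it at about 0.74.
- pawl_pad (a point): Centre of the top face of the pawl's steel thumb plate (34 mm along the stand's x, 36 mm across, 5 mm thick), which sticks out at the end of the stand away from the lens, 52 mm beyond the pawl's pivot and about 153 mm above the bench at the start. It swings down about 17 mm when the pawl is pressed free.
- pawl (a joint): Angle of the pawl, rad: 0 is in, its nose between two teeth on top of the ratchet wheel; 0.32 is fully free, on its hard stop. It grows as the thumb plate is pressed down; about 4 N moves it and it stays where it is left (stiff pivot, no spring). Above about 0.2 the nose clears the teeth.
- dish: Bystander: a closed petri dish, 88 mm across, 17 mm high, loose on the base plate under the lens. Origin at the centre of its underside.
- dish_stack: Bystander: two stacked petri dishes (one piece), 88 mm across, 34 mm high, on the bench beside the stand. Origin at the centre of its underside.
- reagent: Bystander: amber reagent bottle, 52 mm across, 100 mm high, on the bench on the other side of the stand. Origin at the centre of its underside.
- adapter: Bystander: black plug adapter, 75 x 45 x 30 mm with two 19 mm steel pins, lying on the bench. Origin at the centre of its underside.

How it is judged (in metres and radians):
On the way, in this order (a step that is already met when the one before it is completed fails the run):
1. the pawl is pressed free while the arm is still up (value of joint pawl above 0.24 rad and value of joint lens_arm above 0.68 rad), for 0.1 s.
2. the arm is pushed down to its level stop (value of joint lens_arm below 0.04 rad), for 0.1 s.
At the end, for the whole second after the job is handed in: The lens arm lies level on its stop (within 0.04 rad, about 7 mm at the bar) and at rest, the pawl is still clear of the teeth (above 0.22 rad), and the dishes, bottle and adapter are within 20 mm of where they stood (value of joint lens_arm below 0.04 rad and value of joint pawl above 0.22 rad and velocity of joint lens_arm between -0.02 and 0.02 rad/s and distance of each of dish, dish_stack, reagent, adapter from where it was at the start of the episode below 0.02 m); the robot touches nothing.
It fails at once if the arm is forced down past a tooth with the pawl in (value of joint pawl below 0.12 rad and value of joint lens_arm below 0.68 rad).
It fails at once if the arm is raised (value of joint lens_arm above 0.97 rad).
It fails at once if a dish, the bottle or the plug adapter is moved, lifted or tipped (distance of any of dish, dish_stack, reagent, adapter from where it was at the start of the episode above 0.02 m or angle between any of dish, dish_stack, reagent, adapter's own z axis and vertical above 0.3 rad).
It also fails if it takes over 48 s, if anything falls off the work surface, if the arm or the gripper's body presses on something with over 40 N, if the wrist force passes 120 N, or if a joint passes its speed limit or range.

### The arm

A 6-joint arm with a two-finger parallel gripper is mounted at the origin on the work surface. World frame = base frame: x ahead of the robot, y to its left, z up, the work surface at z = 0. Lengths are in mm, angles in rad, forces in N, time in s.
With the tool pointing down it reaches from about 300 to 775 mm from the base axis. Payload 14.6 kg.
Tool frame: the origin (TCP) lies between the finger pads; the fingertips stand 19 mm ahead of it and the grasp point (between the pads) is the TCP; z points along the fingers, y is the line along which they close (so a half turn about z gives the same grasp; the last joint's range is limited). The gripper opens to 94 mm and grips with 3 to 60 N. Pads are 16 mm wide; open, the fingers measure 119 mm over their backs; the gripper's body (75 mm by 177 mm) begins 78 mm behind the grasp point.
Start: joints at [-1.269, 0.3, 1.521, -0, 1.321, -0.067], TCP at [198.266, -513.011, 224.446] pointing down, gripper open.
Joint ranges: [-3.03, 3.03], [-0.79, 2.21], [0.23, 2.52], [-1.04, 4.18], [0, 3.07], [-2.55, 2.55]. Speed limits (rad/s): [2.22, 2.22, 2.57, 3.14, 3.14, 3.14].

### API

Orientations are given as [roll, pitch, yaw] about the fixed x, y, z axes, in that order (R = Rz(yaw) Ry(pitch) Rx(roll)).
In Python, from cell import monitor, imaging, job, find_in, trace gives the robot as it stands. The module is installed in compiled form; this text tells all that it offers.
- The arm moves only by the tool arm_command, never from a script. Its argument "steps" is a list of rows, each a list of 5 numbers: the opening, from 0 (shut) to 1 (fully open), then the shift along the tool's x, y, z in mm, then the turn about the tool's z in degrees. In form: [[gripper, dx, dy, dz, turn], ...]. A call has 1 to 20 rows; each row is the pose to reach, as a shift and turn from the pose commanded when the call began, along the tool's axes at that moment; what a row does not reach only later rows make up. A row lasts 1/8 s, in which the tool goes at most 62.5 mm and 10.7 degrees, less where a joint would pass 70% of its speed; a pose out of reach is approached as far as the arm can. A call with a gripper value outside its range is refused whole. The fingers move at their own pace and stop on an object; "force" is the grip in N (left out, the last holds). Time passes only in rows, so rows that repeat a pose let the fingers close. It gives the time, the measured TCP pose, the force, the opening and the grip force at its end, in the units of the state.
- monitor.read_state(): the state, without advancing time (a new reading comes with each control period).
- imaging.camera(name): name is "side" or "top" or "wrist"; returns a dict with "img" (400x640x3 uint8, red, green, blue), "mtx" (3x3 intrinsics, pixels), "view" (4x4, takes a point from world to camera coordinates). Camera axes: x right, y down, z forward; pixel columns grow to the right and rows downward; lengths in mm; the calibration is good to about 2 mm. A picture is of the moment at which its call begins. There is no depth.
- job.sign_off(): hands the job in; it is judged then, once.
Trained networks look in a picture, given as the dict that the camera call returned (one of the last four; its "shot" number tells which), for a name from the list of things; names that differ only in an ending like _2 or _b are one class to them, and where a whole thing is asked for, a point or a joint stands for the part that bears it (a point fixed in the world has none). Each returns a list of dicts, best first, with "p" (0 to 1); they miss things now and then, are a little off and sometimes report something else, mostly with a low value. They report only what shows in the picture. A call takes as long as a camera call.
- find_in(picture, target): "rect" ([centre column, centre row, width, height] in pixels, round what is visible of it).
- trace(picture, target): "region" (400x640 bool, what is visible of it) and "rect" ([centre column, centre row, width, height] in pixels, round what is visible of it).
The state is a dict: "clock": time; "joints": joint angles; "qd": joint speeds; "effort": joint torques, N m; "eef_pos": TCP position; "eef_rot": TCP orientation; "wrist_force": force on the tool from outside, world axes, zero at the start; "moment": the same for the moment, N m; "finger_gap": finger opening in mm; "finger_force": force on a finger pad.
Only numpy, scipy, OpenCV 4.12 (cv2) and the standard library are available. Lean on these libraries where they do the work, as an engineer would, in place of code of your own. Each camera call takes 0.05 s, during which the arm holds its last target. There are 200 camera calls.

## Working session

There is one attempt and no reset: what is moved stays moved. The work goes in short steps, Python scripts to look and compute and a tool call to move; the robot and the scene stay as the last step left them, time stands still between calls to the robot, and variables do not carry over. Pictures are saved under pics/ and viewed, at most 10 in all, crops included, and the job is handed in when it is done.

Besides the shell and the picture viewer there is one more tool, called after "Request:" as a command line: name --pt "numbers of a row" for each row, then --argument value for the rest. arm_command: Moves the arm, as the interface text tells. Its arguments: {"type":"object","properties":{"steps":{"type":"array","items":{"type":"array","items":{"type":"number"}}},"force":{"type":"number"}},"required":["steps"]}

```bash
mkdir -p pics; cat > h.py <<'E'
import numpy as np, cv2
from cell import monitor, imaging, job, find_in, trace
def ray(p,u,v):
    V=np.array(p["view"]);R=V[:3,:3];t=V[:3,3]
    d=R.T@np.linalg.inv(np.array(p["mtx"]))@np.array([u,v,1.]);return -R.T@t,d/np.linalg.norm(d)
def atz(p,u,v,z):
    o,d=ray(p,u,v);return o+d*(z-o[2])/d[2]
def proj(p,X):
    V=np.array(p["view"]);c=V[:3,:3]@np.array(X)+V[:3,3];q=np.array(p["mtx"])@c;return q[:2]/q[2]
def tri(a,ua,b,ub):
    o,d=ray(a,*ua);q,e=ray(b,*ub)
    s=np.linalg.lstsq(np.c_[d,-e],q-o,rcond=None)[0];A=o+d*s[0];B=q+e*s[1];return (A+B)/2,np.linalg.norm(A-B)
E
python3 - <<'E'
from h import *
s=monitor.read_state();print({k:np.round(v,3) for k,v in s.items()})
P={n:imaging.camera(n) for n in("top","side")}
for n,p in P.items():
    cv2.imwrite(f"pics/{n}0.png",p["img"][:,:,::-1])
    for t in("stand","lens_bar","pawl_pad","lens_hinge","dish","dish_stack","reagent","adapter"):
        print(n,t,[(np.round(r["rect"]).tolist(),round(r["p"],2)) for r in find_in(p,t)[:2]])
E
```

```text
{'clock': np.float64(0.0), 'joints': array([-1.269,  0.3  ,  1.522, -0.   ,  1.321, -0.067]), 'qd': array([ 0.001,  0.001,  0.001, -0.001,  0.001,  0.   ]), 'effort': array([ 1.0000e-03, -5.3181e+01, -3.5274e+01,  7.1000e-02,  2.4000e-02,
       -0.0000e+00]), 'eef_pos': array([ 198.192, -512.818,  223.901]), 'eef_rot': array([-3.14 , -0.   ,  0.369]), 'wrist_force': array([ 0.411,  1.103, -0.53 ]), 'moment': array([-0.024,  0.031,  0.006]), 'finger_force': np.float64(0.0), 'finger_gap': np.float64(93.904)}
top stand [([321.0, 192.0, 97.0, 153.0], 0.91)]
top lens_bar [([333.0, 193.0, 62.0, 82.0], 0.7)]
top pawl_pad [([301.0, 145.0, 31.0, 56.0], 0.71)]
top lens_hinge [([322.0, 193.0, 101.0, 156.0], 0.76)]
top dish [([376.0, 167.0, 24.0, 29.0], 0.62), ([332.0, 232.0, 33.0, 21.0], 0.61)]
top dish_stack [([272.0, 241.0, 38.0, 35.0], 0.62)]
top reagent [([375.0, 166.0, 26.0, 29.0], 0.97)]
top adapter [([241.0, 187.0, 37.0, 17.0], 0.97), ([320.0, 195.0, 98.0, 151.0], 0.3)]
side stand [([317.0, 184.0, 175.0, 124.0], 0.96)]
side lens_bar []
side pawl_pad [([268.0, 163.0, 65.0, 15.0], 0.96)]
side lens_hinge [([316.0, 185.0, 169.0, 126.0], 0.62)]
side dish [([359.0, 212.0, 49.0, 40.0], 0.68)]
side dish_stack [([347.0, 278.0, 42.0, 51.0], 0.67)]
side reagent [([319.0, 148.0, 26.0, 46.0], 0.73)]
side adapter [([255.0, 284.0, 43.0, 46.0], 0.77)]
```

```bash
python3 - <<'E'
import cv2
a=cv2.imread("pics/top0.png")[80:290,200:430];b=cv2.imread("pics/side0.png")[80:330,210:450]
cv2.imwrite("pics/tc.png",cv2.resize(a,None,fx=2.8,fy=2.8,interpolation=2));cv2.imwrite("pics/sc.png",cv2.resize(b,None,fx=2.4,fy=2.4,interpolation=2))
E
```

```text
(no output)
```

View pics/tc.png

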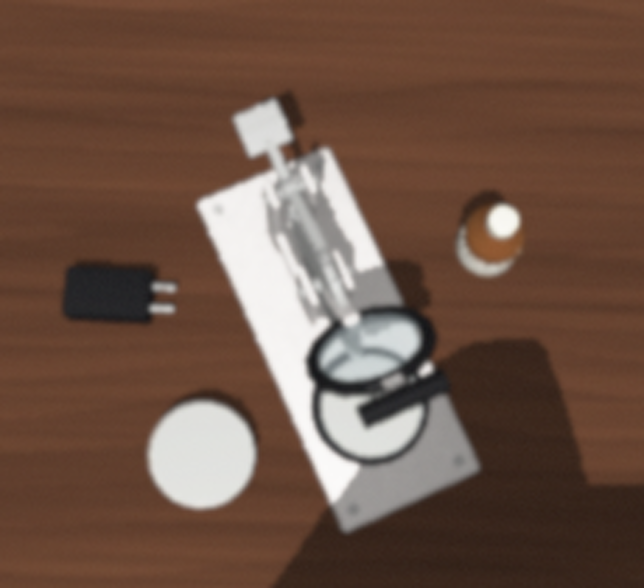

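View pics/sc.png

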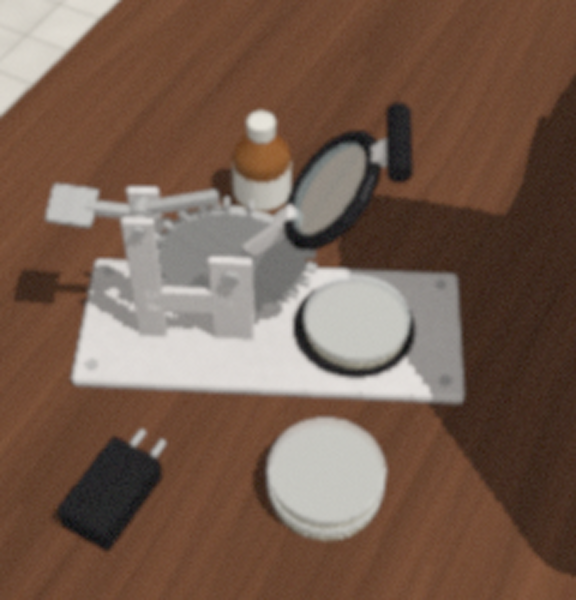

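The top crop shows the pad at about (294,126), the bar at about (344,222), and the plate corners clearly. In the side crop the pad is at about (240,165) and the bar at about (376,139). Next I'll work out the stand pose.

```bash
python3 - <<'E'
from h import *
P={n:imaging.camera(n) for n in("top","side")}
t,s=P["top"],P["side"]
f=lambda x,y:(x/2.8+200,y/2.8+80)
g=lambda x,y:(x/2.4+210,y/2.4+80)
C=np.array([atz(t,*f(*c),12) for c in((198,203),(328,148),(480,467),(345,532))])
D=np.array([atz(s,*g(*c),12) for c in((97,260),(458,274),(464,402),(74,384))])
for q,i,j,k,l in((C,0,1,2,3),(D,0,3,2,1)):
    d=q[k]+q[l]-q[i]-q[j];print(q.mean(0).round(1),np.arctan2(d[1],d[0]).round(4),np.linalg.norm(d)/2)
print("pad",tri(t,f(263,128),s,g(73,204)));print("bar",tri(t,f(404,399),s,g(399,142)))
o=(C.mean(0)+D.mean(0))/2
print("pad@153",atz(t,*f(263,128),153),atz(s,*g(73,204),153))
E
```

```text
[577.3  31.4  12. ] -2.692 315.9428023005631
[573.8  36.5  12. ] -2.6909 316.2318127261285
pad (array([713.47216864,  96.40581156, 148.84935671]), np.float64(0.6890652693179644))
bar (array([496.50672357,  -8.02491221, 225.99667491]), np.float64(0.4135256243134515))
pad@153 [712.28933516  96.36471737 153.        ] [710.3648343   99.25136242 153.        ]
```

Request:
arm_command --pt "0 50 -16 -40 0" --pt "0 105 -33 -40 0" --pt "0 160 -51 -40 0" --pt "0 215 -69 -40 0" --pt "0 270 -86 -40 0" --pt "0 325 -104 -40 0" --pt "0 380 -121 -40 0" --pt "0 435 -139 -40 0" --pt "0 490 -156 -40 0" --pt "0 540 -172 -40 0" --pt "0 590 -188 -40 0" --pt "0 627 -200 -40 0" --pt "0 645 -246 -40 0" --pt "0 663 -292 -40 0" --pt "0 681 -338 -40 0" --pt "0 699 -385 -40 0" --pt "0 699 -385 -40 0" --pt "0 699 -385 -40 0"

```text
clock: 3.25
eef_pos: [711.5, 97.5, 264.3]
eef_rot: [3.141, 0.0, 0.369]
wrist_force: [-0.2, 0.5, -0.1]
finger_gap: 0.4
finger_force: 0.0
```

Request:
arm_command --pt "0 0 0 30 0" --pt "0 0 0 60 0" --pt "0 0 0 80 0" --pt "0 0 0 80 0"

```text
clock: 3.75
eef_pos: [711.1, 96.5, 182.9]
eef_rot: [-3.141, 0.003, 0.367]
wrist_force: [-0.2, 0.8, 0.8]
finger_gap: 0.7
finger_force: 0.0
```

```bash
python3 - <<'E'
from h import *
a,b=imaging.camera("side"),imaging.camera("wrist")
A=cv2.resize(a["img"][110:210,200:420],None,fx=2.7,fy=2.7,interpolation=2);B=b["img"][:,:,::-1]
A=A[:,:,::-1];B=cv2.resize(B,(480,300));cv2.imwrite("pics/c1.png",np.vstack([A,cv2.copyMakeBorder(B,0,0,0,A.shape[1]-480,0)]))
print(proj(b,(711,98,153)),proj(a,(711,98,153)))
E
```

```text
[320.70065106 243.11295164] [240.52918709 164.431064  ]
```

View pics/c1.png

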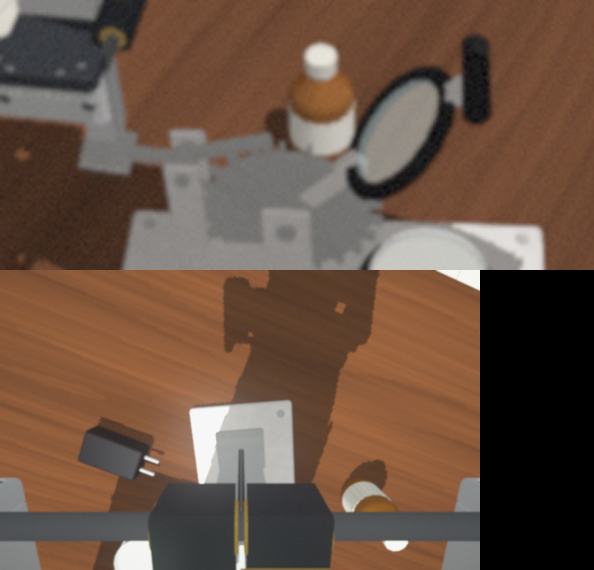

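The side view shows the fingertips right above the thumb plate. The plate also projects to where it appears in the wrist view.

Request:
arm_command --pt "0 0 0 6 0" --pt "0 0 0 12 0" --pt "0 0 0 15 0" --pt "0 0 0 18 0" --pt "0 0 0 21 0" --pt "0 0 0 24 0" --pt "0 0 0 26 0" --pt "0 0 0 26 0"

```text
clock: 4.85
eef_pos: [711.4, 98.1, 158.2]
eef_rot: [-3.141, 0.0, 0.369]
wrist_force: [3.0, 0.9, 2.0]
finger_gap: 0.3
finger_force: 2.0
```

Request:
arm_command --pt "0 0 0 2 0" --pt "0 0 0 4 0" --pt "0 0 0 5 0" --pt "0 0 0 6 0" --pt "0 0 0 6 0"

```text
clock: 5.48
eef_pos: [711.7, 98.0, 155.8]
eef_rot: [3.141, -0.002, 0.369]
wrist_force: [-7.8, -0.5, 23.6]
finger_gap: 0.6
finger_force: 11.7
```

The force jumped to 24 N, so the pawl is on its hard stop. Next I'll retreat and move above the bar.

Request:
arm_command --pt "0 0 0 -10 0" --pt "0 0 0 -40 0" --pt "0 0 0 -90 0" --pt "0 0 0 -133 0" --pt "0 -40 3 -133 0" --pt "0 -90 8 -133 0" --pt "0 -140 12 -133 0" --pt "0 -190 16 -133 0" --pt "0 -225 20 -133 0" --pt "0 -238 21 -133 0" --pt "0 -238 21 -133 0" --pt "0 -238 21 -133 0"

```text
clock: 6.98
eef_pos: [497.7, -6.9, 285.1]
eef_rot: [-3.141, 0.001, 0.369]
wrist_force: [0.3, -0.2, -0.3]
finger_gap: 0.7
finger_force: 0.0
```

```bash
python3 - <<'E'
from h import *
a,b=imaging.camera("side"),imaging.camera("wrist")
print(monitor.read_state()["eef_pos"],proj(a,(497,-7,228)),proj(b,(497,-7,228)))
A=cv2.resize(a["img"][90:210,220:440],None,fx=2.7,fy=2.3,interpolation=2)[:,:,::-1];B=cv2.resize(b["img"][:,:,::-1],(480,300))
cv2.imwrite("pics/c2.png",np.vstack([A,cv2.copyMakeBorder(B,0,0,0,A.shape[1]-480,0)]))
E
```

```text
[497.62775508  -6.89975625 284.98423262] [375.94419707 138.60517986] [322.59908096 230.02461902]
```

View pics/c2.png

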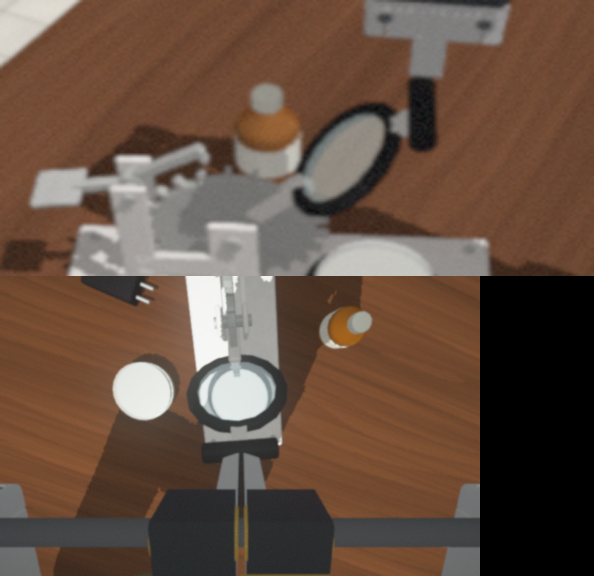

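The pawl nose is raised clear of the wheel, and the fingertips are centred over the bar. I'll push down along its arc.

Request:
arm_command --pt "0 0 0 15 0" --pt "0 0 0 24 0" --pt "0 -2 0 30 0" --pt "0 -6 0 35 0" --pt "0 -10 1 40 0" --pt "0 -14 1 44 0" --pt "0 -18 1 49 0" --pt "0 -22 2 54 0" --pt "0 -25 2 58 0" --pt "0 -28 2 63 0" --pt "0 -32 3 68 0" --pt "0 -35 3 73 0" --pt "0 -38 3 79 0" --pt "0 -41 3 84 0"

```text
clock: 8.82
eef_pos: [459.7, -25.4, 201.6]
eef_rot: [3.141, 0.0, 0.369]
wrist_force: [-2.6, -3.3, 6.5]
finger_gap: 0.4
finger_force: 3.4
```

Contact is steady at about 6.5 N and the arm is moving.

Request:
arm_command --pt "0 -2 0 5 0" --pt "0 -4 0 11 0" --pt "0 -7 1 17 0" --pt "0 -9 1 23 0" --pt "0 -10 1 29 0" --pt "0 -12 1 35 0" --pt "0 -13 1 41 0" --pt "0 -14 1 47 0" --pt "0 -15 1 53 0" --pt "0 -16 1 58 0" --pt "0 -17 1 63 0" --pt "0 -17 1 68 0" --pt "0 -17 1 72 0" --pt "0 -17 1 75 0" --pt "0 -17 1 77 0" --pt "0 -17 1 78 0" --pt "0 -17 1 78 0"

```text
clock: 10.95
eef_pos: [444.4, -31.8, 123.4]
eef_rot: [-3.141, -0.0, 0.369]
wrist_force: [-1.1, -0.6, 0.7]
finger_gap: 0.5
finger_force: 0.6
```

Request:
arm_command --pt "0 0 0 2 0" --pt "0 0 0 3 0" --pt "0 0 0 4 0" --pt "0 0 0 4 0"

```text
clock: 11.45
eef_pos: [444.8, -31.9, 121.7]
eef_rot: [3.141, -0.001, 0.369]
wrist_force: [-15.2, 0.0, 35.8]
finger_gap: 0.4
finger_force: 18.4
```

It's on the hard stop at 36 N. I'll back off and check.

Request:
arm_command --pt "0 0 0 0 0" --pt "0 0 0 -6 0" --pt "0 0 0 -20 0" --pt "0 0 0 -50 0" --pt "0 0 0 -100 0" --pt "0 0 0 -140 0" --pt "0 0 0 -140 0" --pt "0 0 0 -140 0"

```text
clock: 12.45
eef_pos: [444.1, -31.9, 258.8]
eef_rot: [-3.141, 0.001, 0.369]
wrist_force: [0.6, -0.3, 0.6]
finger_gap: 0.6
finger_force: 0.0
```

```bash
python3 - <<'E'
from h import *
a=imaging.camera("side")
s=monitor.read_state();print(s["eef_pos"],s["wrist_force"],proj(a,(441,-31,95)))
cv2.imwrite("pics/c3.png",cv2.resize(a["img"][90:320,210:450],None,fx=2.5,fy=2.5,interpolation=2)[:,:,::-1])
E
```

```text
[444.00578412 -31.8558965  258.45470234] [-0.08366307 -0.2513113  -0.96377632] [402.59344166 192.03061205]
```

View pics/c3.png

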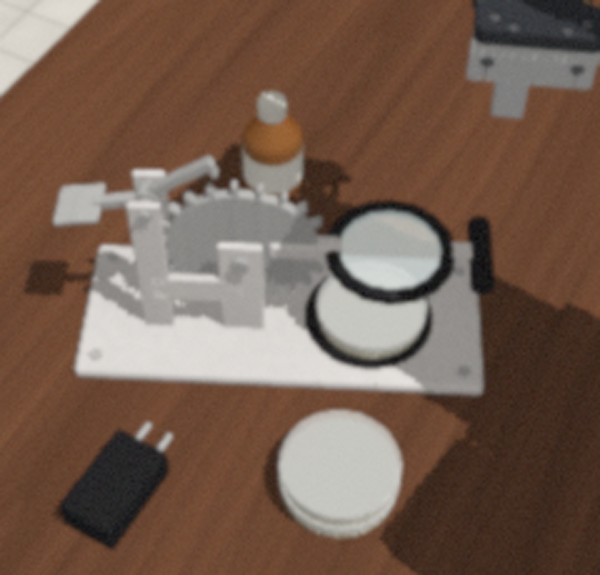

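The lens arm is level, with the bar at (402,192) as predicted. The pawl is still raised and nothing else has moved.

```bash
python3 -c "
from h import *
print(job.sign_off())"
```

```text
the job is handed in; nothing more can be done
None
```

I pressed the pawl fully free, pushed the lens arm down to its level stop, and handed the job in at about 12.5 s; the last picture shows the pawl clear and the dishes, bottle and adapter where they stood, though the sign-off returned no verdict.

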